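# Fan out drive cases in the counter display tray

### The job

Carry on the row in the shop's display tray like roof tiles: lay the blue drive so that its near end rests on top of the far end of the grey one, overlapping it by about a quarter of its length, with its other end down on the tray floor, then lay the orange one on the blue in the same way. Keep the row straight, towards the empty end of the tray, set the drives down rather than dropping them, do not shift the grey drive, and leave the green drive where it lies.

Things in the scene. Friction and masses are not known exactly. Their poses are not given: they have to be found in the camera images.
- grey_center (a point): silver-grey drive, first of the row, lying flat in the fixed display tray; rigid flat metal case 100 x 40 x 12 mm, about 80 g, ribbed top. Point: its centre, 6 mm above the tray floor. x: along its length and the tray, to the tray's empty end; z up. Black tray 310 x 130 mm outside, floor 4 mm thick, lips 5 mm wide, 8 mm high above the floor; drive midway across it; over 170 mm of free floor beyond its far end.
- blue_center (a point): blue drive case, the second of the row, at first lying flat and alone on the counter (z = 0); rigid flat metal case 100 x 40 x 12 mm, about 80 g, ribbed top. The point is its centre, half-way up (6 mm above the counter). x along its length (which end is which does not matter), y across, z up.
- orange_center (a point): orange drive case, the third of the row, at first lying flat and alone on the counter; rigid flat metal case 100 x 40 x 12 mm, about 80 g, ribbed top. The point is its centre, half-way up; axes as for the blue one.
- green_center (a point): green drive case of the same kind, a bystander for another customer, lying flat on the counter beside the others; rigid flat metal case 100 x 40 x 12 mm, about 80 g, ribbed top. The point is its centre, half-way up; axes as for the blue one. Leave it alone.
Mind the look-alikes: they are no part of the job. Of the things that look like the part that bears orange_center, the smallest one is meant.

How it is judged:
By the outcome, as a careful person would: the job done as asked, in the order asked, and still so for the second after the job is handed in, with the robot touching nothing.
It also fails if it takes over 72 s, if anything falls off the work surface, if the arm or the gripper's body presses on something with over 40 N, if the wrist force passes 120 N, or if a joint passes its speed limit or range.

### The arm

A 6-joint arm with a two-finger parallel gripper is mounted at the origin on the work surface. World frame = base frame: x ahead of the robot, y to its left, z up, the work surface at z = 0. Lengths are in m, angles in rad, forces in N, time in s.
With the tool pointing down it reaches from about 0.325 to 0.9 m from the base axis. Payload 6.1 kg.
Tool frame: the origin (TCP) lies on the mounting face of the last link; the fingertips stand 173 mm ahead of it and the grasp point (between the pads) lies 155 mm ahead of it; z points along the fingers, y is the direction in which the jaws open and shut (so a half turn about z gives the same grasp; the last joint's range is limited). The gripper opens to 85 mm and grips with 20 to 120 N. Pads are 22 mm wide; open, the fingers measure 114 mm over their backs; the gripper's body (76 mm by 85 mm) begins 54 mm behind the grasp point. The pads swing forward as they close: fully open they stand 13 mm farther back than shut.
Start: joints at [-1.439, 0.22, 1.526, -0, 1.395, -0.126], TCP at [0.159, -0.604, 0.405] pointing down, gripper open.
Joint ranges: [-2.98, 2.98], [-0.91, 2.08], [0.09, 2.57], [-1.24, 4.39], [0.2, 2.65], [-2.68, 2.68]. Speed limits (rad/s): [2.57, 2.57, 3.01, 3.14, 3.14, 3.14].

### API

Orientations are given as a rotation vector (axis times angle).
In Python, from workcell import r gives the robot as it stands. The module is installed in compiled form; this text tells all that it offers.
- The arm moves only by the shell command python3 -m inch 'ROWS'. ROWS is JSON, one flat list of numbers, 7 for each row, row after row: the turn, a rotation vector about the world's x, y, z in rad, then the shift along the world's x, y, z in mm, then the closure, from 0 (fully open) to 1 (shut). In form: [wx, wy, wz, tx, ty, tz, gripper, wx, wy, wz, tx, ty, tz, gripper, ...]. A call has 1 to 8 rows; each row is the pose to reach, as a shift and turn from the pose measured when the call began; what a row does not reach only later rows make up. A row lasts 1/8 s, in which the tool goes at most 62.5 mm and 10.7 degrees, less where a joint would pass 70% of its speed; a pose out of reach is approached as far as the arm can. A call with a gripper value outside its range is refused whole. The fingers move at their own pace and stop on an object; the grip force is fixed at half the most. Time passes only in rows, so rows that repeat a pose let the fingers close. It gives the time, the measured TCP pose, the force and the opening at its end, in the units of the state.
- r.get_obs(): the state, without advancing time (a new reading comes with each control period).
- r.camera(name): name is "scene" or "top" or "wrist"; returns a dict with "img" (420x560x3 uint8, red, green, blue), "fx", "fy", "cx", "cy" (pixels), "k1" (the pictures are not rectified: a ray, as slopes to the right and down, at radius r is drawn at 1 + k1 r^2 times it, then the intrinsics apply), "rvec" (rotation vector, rad) and "tvec" (3), from world to camera coordinates, as OpenCV has them. Camera axes: x right, y down, z forward; pixel columns grow to the right and rows downward; lengths in m; the calibration is good to about 2 mm. A picture is of the moment at which its call begins. There is no depth.
- r.job_done(): hands the job in, once; it reports no verdict.
Trained networks look in the newest picture that a camera, given by its name, has taken for a name from the list of things; names that differ only in an ending like _2 or _b are one class to them, and where a whole thing is asked for, a point or a joint stands for the part that bears it (a point fixed in the world has none). Each returns a list of dicts, best first, with "confidence" (0 to 1); they miss things now and then, are a little off and sometimes report something else, mostly with a low value. They report only what shows in the picture. A call takes as long as a camera call. They do not tell look-alikes from the thing itself.
- r.find_in(label, camera): "location" ([x, y, z] in m, in world coordinates, good to about 4 mm: the middle of the surface that is visible of it).
The state is a dict: "time_s": time; "joint_pos": joint angles; "joint_vel": joint speeds; "joint_torque": joint torques, N m; "eef_pos": TCP position; "tool_rot": TCP orientation; "wrist_force": force on the tool from outside, world axes, zero at the start; "moment": the same for the moment, N m; "opening": finger opening in m.
Only numpy, scipy, OpenCV 4.12 (cv2) and the standard library are available. Lean on these libraries where they do the work, as an engineer would, in place of code of your own. Each camera call takes 0.05 s, during which the arm holds its last target.

## Working session

There is one attempt and no reset: what is moved stays moved. The work goes in short steps, Python scripts to look and compute and a shell command to move; the robot and the scene stay as the last step left them, time stands still between calls to the robot, and variables do not carry over. Pictures are saved under pics/ and viewed, and the job is handed in when it is done.

```bash
mkdir -p pics; python3 - <<'E'
from workcell import r
import cv2
o=r.get_obs(); print({k:(v if not hasattr(v,'round') else v.round(4)) if not isinstance(v,list) else [round(x,4) for x in v] for k,v in o.items()})
for c in ["scene","top","wrist"]:
    d=r.camera(c); cv2.imwrite(f"pics/{c}0.png",d["img"][:,:,::-1])
    print(c,d["fx"],d["fy"],d["cx"],d["cy"],d["k1"],d["rvec"],d["tvec"])
    for l in ["grey_center","blue_center","orange_center","green_center"]:
        print(l,[( [round(x,4) for x in q["location"]],round(q["confidence"],2)) for q in r.find_in(l,c)])
print(r.get_obs()["time_s"])
E
```

```text
{'time_s': 0.0, 'joint_pos': array([-1.4391,  0.2213,  1.5276, -0.    ,  1.3947, -0.1261]), 'joint_vel': array([-0.0014, -0.001 ,  0.001 , -0.0005,  0.0024,  0.0007]), 'joint_torque': array([ 2.50000e-03, -4.96896e+01, -3.89385e+01, -0.00000e+00,
        1.12000e-02,  0.00000e+00]), 'eef_pos': array([ 0.1593, -0.6041,  0.4036]), 'tool_rot': array([-3.1136, -0.4035,  0.    ]), 'wrist_force': array([-0.5227, -0.3235, -0.2471]), 'moment': array([-0.0199, -0.0178,  0.0052]), 'opening': 0.08534914527069275}
scene 383.91547333826963 383.91547333826963 281.44884844409665 215.89697983267428 -0.09535030498493174 [ 1.05285099  2.48901079 -0.950466  ] [ 0.50610661 -0.13283221  1.17088675]
grey_center [([0.4957, 0.131, 0.0202], 0.8)]
blue_center [([0.6155, -0.1102, 0.0128], 0.72)]
orange_center [([0.5735, -0.5563, 0.0143], 0.86), ([0.3583, -0.2068, 0.0171], 0.68), ([0.53, -0.3348, 0.0122], 0.57)]
green_center [([0.4844, -0.1147, 0.0096], 0.79)]
top 434.40194309967364 434.40194309967364 275.19045152985774 206.66685858631885 -0.07006901313819117 [ 2.15421225 -2.22031429  0.05386985] [-0.16808577  0.51487894  1.10901404]
grey_center [([0.4882, 0.1269, 0.0187], 0.69)]
blue_center [([0.6141, -0.1163, 0.0098], 0.79), ([0.5278, -0.3413, 0.0112], 0.16)]
orange_center [([0.5276, -0.3424, 0.0109], 0.76), ([0.5629, -0.5649, 0.0183], 0.73), ([0.3459, -0.2143, 0.018], 0.67), ([0.4814, -0.115, 0.0142], 0.24)]
green_center [([0.4785, -0.1125, 0.0121], 0.7)]
wrist 372.84925925102397 372.84925925102397 280.8475362577964 207.30952568357168 -0.08625931104482468 [-2.30905962  1.77987046  0.24527581] [-0.62384097 -0.03504331  0.37929276]
grey_center []
blue_center []
orange_center []
green_center []
0.75
```

View pics/top0.png

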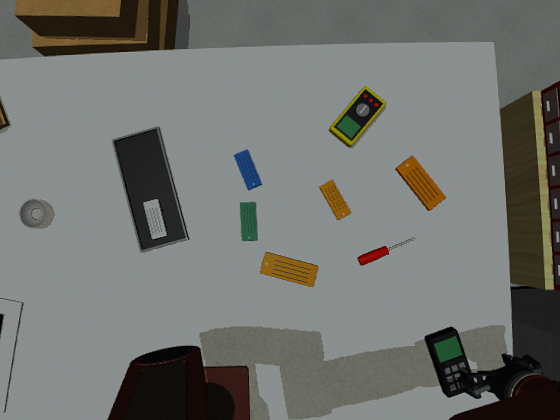

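View pics/scene0.png

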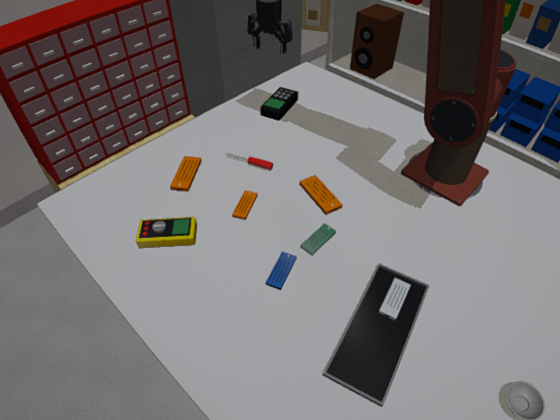

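View pics/wrist0.png

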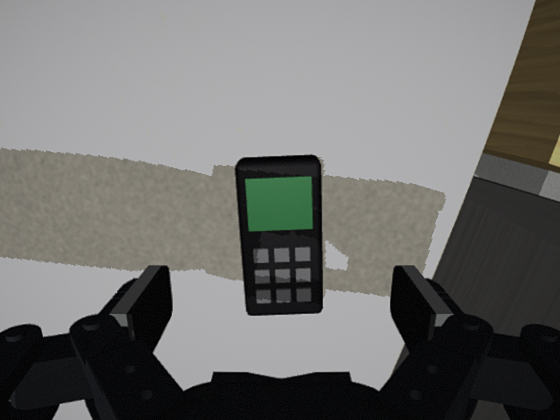

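The three orange look-alikes in the top picture are at (335,200), (420,183) and (289,269). The one at (335,200) is clearly the smallest and matches blue and green in size. I'll confirm this with a crop and fit boxes to the masks.

```bash
cat > h.py <<'E'
import numpy as np, cv2
from scipy.optimize import minimize
def proj(d,P):
    P=np.asarray(P,float); R=cv2.Rodrigues(np.array(d["rvec"],float))[0]
    K=np.array([[d["fx"],0,d["cx"]],[0,d["fy"],d["cy"]],[0,0,1]])
    return cv2.projectPoints(P,np.array(d["rvec"],float),np.array(d["tvec"],float),K,np.array([d["k1"],0,0,0.]))[0][:,0]
def unproj(d,uv,z):
    K=np.array([[d["fx"],0,d["cx"]],[0,d["fy"],d["cy"]],[0,0,1]]); R=cv2.Rodrigues(np.array(d["rvec"],float))[0]
    n=cv2.undistortPoints(np.array(uv,float).reshape(-1,1,2),K,np.array([d["k1"],0,0,0.]))[:,0]
    D=np.c_[n,np.ones(len(n))]@R; C=-R.T@np.array(d["tvec"],float)
    return C+D*((z-C[2])/D[:,2])[:,None]
def box(x,y,yaw,zb,L=.1,W=.04,H=.012,pitch=0):
    c=np.array([[a*L/2,b*W/2,e*H/2] for a in(-1,1) for b in(-1,1) for e in(-1,1)])
    R=cv2.Rodrigues(np.array([0,0,yaw]))[0]@cv2.Rodrigues(np.array([0,pitch,0.]))[0]
    return c@R.T+[x,y,zb+H/2]
def mask(img,kind,near=None,d=None,z=0.01,rad=.09):
    h=cv2.cvtColor(img,cv2.COLOR_RGB2HSV); H,S,V=[h[...,i].astype(int) for i in range(3)]
    m={"orange":(H>8)&(H<24)&(S>120)&(V>60),"blue":(H>95)&(H<125)&(S>110),"green":(H>60)&(H<92)&(S>60),
       "grey":(V>75)&(S<60),"dark":(V<75)}[kind].astype(np.uint8)
    if near is not None:
        a=proj(d,[[near[0]+rad*np.cos(t),near[1]+rad*np.sin(t),z] for t in np.linspace(0,6.28,40)])
        g=np.zeros_like(m); cv2.fillPoly(g,[a.astype(np.int32)],1); m&=g
    m=cv2.morphologyEx(m,cv2.MORPH_CLOSE,np.ones((5,5),np.uint8)) if kind!="dark" else m
    n,l,s,_=cv2.connectedComponentsWithStats(m)
    if n<2: return m*0
    return (l==1+np.argmax(s[1:,4])).astype(np.uint8)
def fit(d,m,zb,x0,L=.1,W=.04,H=.012):
    S=4
    ys,xs=np.nonzero(m); a,b=max(xs.min()-15,0),max(ys.min()-15,0); sub=m[b:ys.max()+16,a:xs.max()+16]
    big=cv2.resize(sub,None,fx=S,fy=S,interpolation=cv2.INTER_LINEAR if 0 else cv2.INTER_NEAREST).astype(np.float32)
    big=cv2.GaussianBlur(big,(0,0),3)
    def cost(p):
        q=(proj(d,box(p[0],p[1],p[2],zb,L,W,H))-[a,b]+.5)*S-.5
        hull=cv2.convexHull(q.astype(np.float32))
        g=np.zeros(big.shape,np.float32); cv2.fillConvexPoly(g,np.round(hull*16).astype(np.int32),1.,shift=4)
        g=cv2.GaussianBlur(g,(0,0),3)
        return float(((g-big)**2).sum()/big.sum())
    best=None
    for y0 in (x0[2:] if len(x0)>2 else [0]):
        r=minimize(cost,[x0[0],x0[1],y0],method="Nelder-Mead",options=dict(initial_simplex=[[x0[0],x0[1],y0],[x0[0]+.01,x0[1],y0],[x0[0],x0[1]+.01,y0],[x0[0],x0[1],y0+.2]],xatol=1e-5,fatol=1e-6))
        if best is None or r.fun<best.fun: best=r
    return best.x,best.fun
E
python3 - <<'E'
import sys; sys.path.insert(0,'.')
from workcell import r
from h import *
D={c:r.camera(c) for c in("top","scene")}
yaws=np.arange(-1.5,1.6,.5)
for k,near,zb in[("orange",(.528,-.34),0),("blue",(.615,-.114),0),("green",(.48,-.114),0),("grey",(.491,.129),.004)]:
    for c,d in D.items():
        m=mask(d["img"],k,near,d,rad=.06 if k in("grey",'green') else .075)
        x,f=fit(d,m,zb,[*near,*yaws]); print(k,c,m.sum(),x.round(4),"deg",np.degrees(x[2]).round(1),round(f,3))
# tray
for c,d in D.items():
    m=mask(d["img"],"dark",(.56,.13),d,rad=.19)
    m=cv2.morphologyEx(m,cv2.MORPH_CLOSE,np.ones((25,25),np.uint8))
    x,f=fit(d,m,0,[.56,.13,*yaws],.31,.13,.012); print("tray",c,m.sum(),x.round(4),np.degrees(x[2]).round(1),round(f,3))
i=D["top"]["img"]; cv2.imwrite("pics/crop1.png",cv2.resize(i[140:300,220:460],None,fx=3.3,fy=3.3,interpolation=cv2.INTER_CUBIC)[:,:,::-1])
E
```

```text
orange top 588 [ 0.5243 -0.3391  0.4808] deg 27.5 0.008
orange scene 380 [ 0.5237 -0.3418  0.4938] deg 28.3 0.069
blue top 561 [ 0.6105 -0.1134  0.3542] deg 20.3 0.011
blue scene 561 [ 0.6099 -0.1152  0.3613] deg 20.7 0.064
green top 585 [ 0.4749 -0.1118  0.0323] deg 1.8 0.011
green scene 429 [ 0.4704 -0.1133  0.0544] deg 3.1 0.16
grey top 603 [ 0.4884  0.1322 -2.9072] deg -166.6 0.01
grey scene 722 [0.4844 0.1294 0.228 ] deg 13.1 0.01
tray top 5194 [0.5681 0.1486 0.2473] 14.2 0.081
tray scene 7024 [0.5595 0.1438 0.2368] 13.6 0.083
```

View pics/crop1.png

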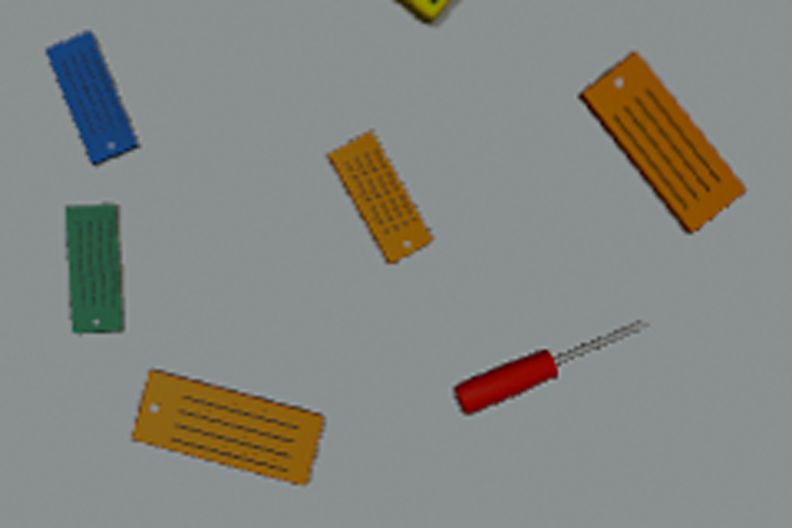

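The crop confirms the small orange at top pixel (335,200), the same size as blue and green. Grey is at about (0.4865, 0.131) with yaw 13.4°. Blue is at about (0.610, -0.114) with yaw 20.5°. Next I move above blue.

```bash
python3 -m inch '[0,0,0.1,60,65,0,0.2, 0,0,0.1,115,125,-20,0.2, 0,0,0.1,170,185,-40,0.2, 0,0,0.1,225,245,-60,0.2, 0,0,0.1,280,305,-70,0.2, 0,0,0.1,335,365,-80,0.2, 0,0,0.1,390,425,-90,0.2, 0,0,0.1,430,468,-100,0.2]'
python3 -m inch '[0,0,0,30,30,-10,0.2, 0,0,0,40,40,-20,0.2, 0,0,0,40,40,-20,0.2]'
python3 - <<'E'
from workcell import r
print({k:r.get_obs()[k] for k in("time_s","eef_pos","tool_rot","opening","wrist_force")})
E
```

```text
time_s: 1.85
eef_pos: [0.4938, -0.2398, 0.3265]
tool_rot: [3.091, 0.559, 0.001]
wrist_force: [0.3, -1.4, -0.3]
opening: 0.0682
time_s: 2.22
eef_pos: [0.5336, -0.1993, 0.3053]
tool_rot: [-3.091, -0.561, 0.002]
wrist_force: [-0.4, -0.7, -0.6]
opening: 0.0684
{'time_s': 2.225, 'eef_pos': array([ 0.5336161 , -0.19929318,  0.3053363 ]), 'tool_rot': array([-3.09084355e+00, -5.61409529e-01,  1.84332783e-03]), 'opening': 0.06835046853085786, 'wrist_force': array([-0.40581254, -0.7414378 , -0.63330084])}
```

```bash
python3 -m inch '[0,0,0,40,45,0,0.2, 0,0,0,76,85,0,0.2, 0,0,0,76,85,0,0.2, 0,0,0,76,85,0,0.2]'
cat > w.py <<'E'
import sys; sys.path.insert(0,'.')
from workcell import r
from h import *
def state():
    o=r.get_obs(); R=cv2.Rodrigues(np.array(o["tool_rot"],float))[0]
    print("t",round(o["time_s"],2),"p",o["eef_pos"].round(4),"x-yaw",np.degrees(np.arctan2(R[1,0],R[0,0])).round(2),"zaxis",R[:,2].round(3),"open",round(o["opening"],4),"F",np.round(o["wrist_force"],1)); return o,R
E
python3 - <<'E'
from w import *
state()
d=r.camera("wrist"); cv2.imwrite("pics/w1.png",d["img"][:,:,::-1])
m=mask(d["img"],"blue"); x,f=fit(d,m,0,[.61,-.114,.36]); print(x,np.degrees(x[2]),f)
E
```

```text
time_s: 2.72
eef_pos: [0.609, -0.1157, 0.3054]
tool_rot: [3.091, 0.56, -0.003]
wrist_force: [-0.0, -0.3, 0.0]
opening: 0.0683
t 2.73 p [ 0.609  -0.1157  0.3054] x-yaw 20.53 zaxis [-0.002 -0.001 -1.   ] open 0.0683 F [-0.  -0.3  0. ]
[ 0.62  -0.114  0.36 ] 20.626480624709636 0.9000865817070007
```

View pics/w1.png

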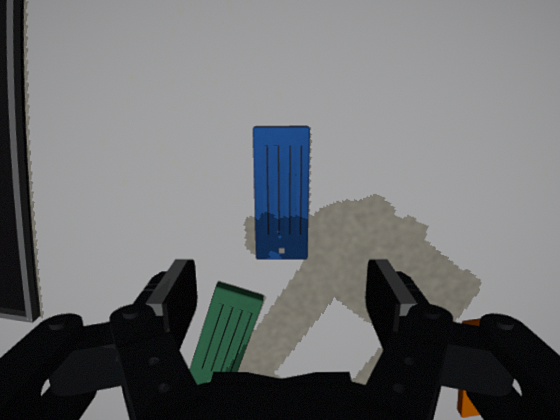

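```bash
python3 - <<'E'
from w import *
state()
d=r.camera("wrist")
h=cv2.cvtColor(d["img"],cv2.COLOR_RGB2HSV); print(h[180,262],h[250,262])
m=mask(d["img"],"blue"); print(m.sum(),np.nonzero(m)[0].min())
P=unproj(d,[[254,126],[309,126],[307,259],[257,259]],.012); print(P.round(4)); print(P.mean(0), np.linalg.norm(np.diff(P,axis=0),axis=1)); e=(P[0]+P[1]-P[2]-P[3]); print(np.degrees(np.arctan2(e[1],e[0])))
print(proj(d,[[.61,-.114,.012]]))
E
```

```text
t 2.77 p [ 0.6088 -0.116   0.3054] x-yaw 20.49 zaxis [-0.002 -0.001 -1.   ] open 0.0681 F [-0.6 -1.1 -0.3]
[107 196 129] [107 204  75]
23515 264
[[ 0.6513 -0.0791  0.012 ]
 [ 0.6646 -0.1148  0.012 ]
 [ 0.5715 -0.1501  0.012 ]
 [ 0.5581 -0.1143  0.012 ]]
[ 0.61137027 -0.11454788  0.012     ] [0.03813924 0.09964255 0.03822033]
20.711401673275716
[[280.39953141 197.15751174]]
```

```bash
python3 -m inch '[0,0,0,2,1.5,-45,0.2, 0,0,0,2,1.5,-90,0.2, 0,0,0,2,1.5,-120,0.2, 0,0,0,2,1.5,-133,0.2, 0,0,0,2,1.5,-133,0.2, 0,0,0,2,1.5,-133,1, 0,0,0,2,1.5,-133,1, 0,0,0,2,1.5,-133,1]'
python3 -m inch '[0,0,0,0,0,0,1, 0,0,0,0,0,0,1]'
python3 - <<'E'
from w import *
state()
d=r.camera("wrist"); cv2.imwrite("pics/w2.png",d["img"][:,:,::-1])
E
```

```text
time_s: 3.82
eef_pos: [0.6119, -0.1149, 0.1748]
tool_rot: [3.089, 0.558, 0.003]
wrist_force: [-1.0, -0.7, 5.9]
opening: 0.0381
time_s: 4.08
eef_pos: [0.6119, -0.1148, 0.175]
tool_rot: [3.089, 0.558, 0.003]
wrist_force: [0.8, 0.6, -1.0]
opening: 0.0379
t 4.08 p [ 0.6119 -0.1148  0.175 ] x-yaw 20.48 zaxis [ 0.002 -0.002 -1.   ] open 0.0379 F [ 0.8  0.6 -1. ]
```

View pics/w2.png

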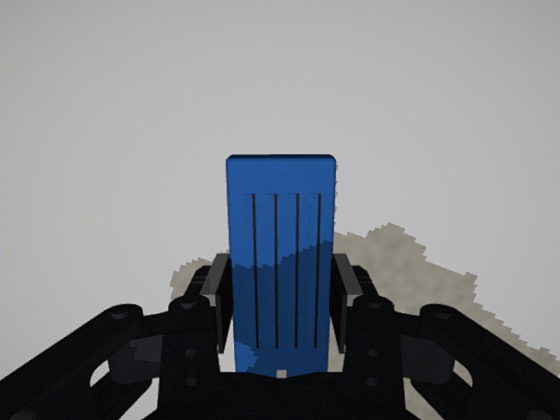

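```bash
python3 -m inch '[0,0,0,0,0,25,1, 0,0,0,0,0,60,1, 0,0,0,0,40,100,1, 0,0,0,0,90,100,1, 0,0,0,0,90,100,1]'
python3 - <<'E'
from w import *
o,_=state(); print(o["joint_pos"].round(3))
d=r.camera("wrist"); cv2.imwrite("pics/w3.png",d["img"][:,:,::-1])
E
```

```text
time_s: 4.75
eef_pos: [0.6116, -0.0217, 0.2751]
tool_rot: [3.089, 0.564, 0.003]
wrist_force: [-0.4, -0.2, -0.9]
opening: 0.0382
t 4.75 p [ 0.6116 -0.0217  0.2751] x-yaw 20.71 zaxis [ 0.002 -0.001 -1.   ] open 0.0382 F [-0.4 -0.2 -0.9]
[-1.640e-01  3.100e-01  1.673e+00 -1.000e-03  1.156e+00  1.046e+00]
```

View pics/w3.png

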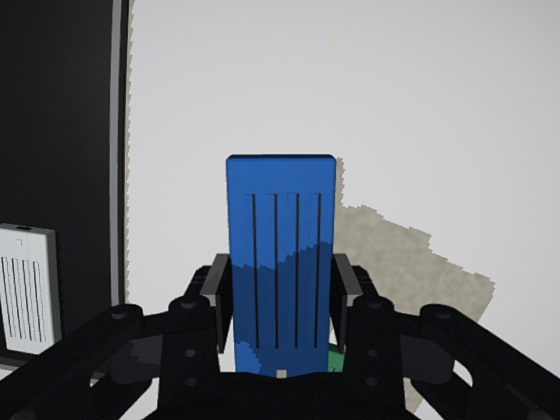

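```bash
python3 -m inch '[0,0,0.18,-3,22,0,1, 0,0,0.36,-6,44,0,1, 0,0,0.54,-9,66,0,1, 0,0,0.72,-12,88,0,1, 0,0,0.9,-15,110,0,1, 0,0,1.08,-18,132,0,1, 0,0,1.26,-21,154,0,1, 0,0,1.44,-25,176,0,1]'
python3 -m inch '[0,0,0.18,0,0,0,1, 0,0,0.36,0,0,0,1, 0,0,0.54,0,0,0,1, 0,0,0.72,0,0,0,1, 0,0,0.9,0,0,0,1, 0,0,1.08,0,0,0,1, 0,0,1.26,0,0,0,1, 0,0,1.44,0,0,0,1]'
python3 - <<'E'
from w import *
o,_=state(); print(o["joint_pos"].round(3))
E
```

```text
time_s: 5.8
eef_pos: [0.5865, 0.1521, 0.2736]
tool_rot: [1.946, 2.466, 0.001]
wrist_force: [0.6, -0.0, -1.1]
opening: 0.0384
time_s: 6.8
eef_pos: [0.5866, 0.1508, 0.2726]
tool_rot: [0.17, -3.135, -0.0]
wrist_force: [0.2, -0.3, -0.3]
opening: 0.0382
t 6.8 p [0.5866 0.1508 0.2726] x-yaw -173.8 zaxis [-0.002 -0.    -1.   ] open 0.0382 F [ 0.2 -0.3 -0.3]
[ 0.121  0.301  1.689  0.     1.153 -1.558]
```

```bash
python3 -m inch '[0,0,0.126,0,4,0,1, 0,0,0.126,0,4,0,1, 0,0,0.126,0,4,0,1]'
python3 - <<'E'
from w import *
o,_=state()
d=r.camera("wrist"); cv2.imwrite("pics/w4.png",d["img"][:,:,::-1])
E
```

```text
time_s: 7.18
eef_pos: [0.5867, 0.1541, 0.2722]
tool_rot: [0.362, -3.118, 0.0]
wrist_force: [0.2, -0.7, -0.8]
opening: 0.0382
t 7.17 p [0.5867 0.1541 0.2722] x-yaw -166.76 zaxis [-0.003 -0.001 -1.   ] open 0.0382 F [ 0.2 -0.7 -0.8]
```

View pics/w4.png

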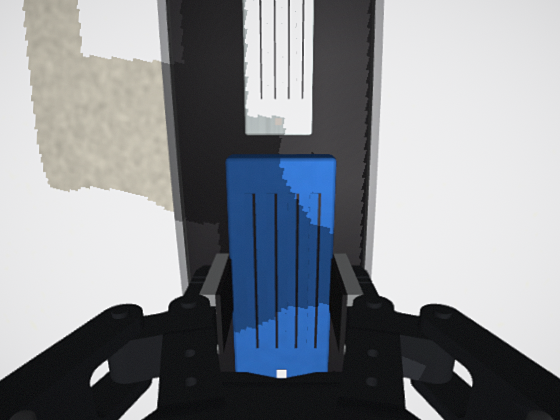

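```bash
python3 - <<'E'
from w import *
o,R=state(); d=r.camera("wrist"); i=d["img"]
g=cv2.cvtColor(i,cv2.COLOR_RGB2GRAY).astype(int)
for y in (5,40,80,110,125): print(y,g[y,235:255:1].tolist()[:20],g[y,303:320].tolist())
for x in (255,295): print(x,g[125:160,x].tolist())
G=unproj(d,[[245,134],[312,134],[313,30],[245.5,30]],.016); print(G.round(4), "yaw r", np.degrees(np.arctan2(*(G[1]-G[2])[1::-1])),"l",np.degrees(np.arctan2(*(G[0]-G[3])[1::-1])), np.linalg.norm(G[0]-G[1]))
B=unproj(d,[[227,157],[336,157]],.1092); print(B.round(4),np.linalg.norm(B[0]-B[1]))
u=np.array([np.cos(np.radians(13.3)),np.sin(np.radians(13.3))]); v=np.array([-u[1],u[0]])
E0=(G[0]+G[1])[:2]/2; p=o["eef_pos"][:2]; b=(B[0]+B[1])[:2]/2
print("grey end",E0,"TCP rel",(p-E0)@u,(p-E0)@v,"blue near end rel TCP",(b-p)@u,(b-p)@v)
T=unproj(d,[[164,10],[376,10],[184,280],[366,280]],.012);print("tray lips",T.round(4),"mid v",[((T[k]+T[k+1])[:2]/2-E0)@v for k in (0,2)])
E
```

```text
t 7.22 p [0.5867 0.1542 0.2723] x-yaw -166.73 zaxis [-0.002 -0.    -1.   ] open 0.0385 F [-0.7  0.1 -1.6]
5 [37, 36, 38, 37, 38, 35, 40, 99, 138, 166, 224, 235, 233, 232, 233, 232, 232, 232, 232, 232] [91, 187, 240, 234, 233, 233, 233, 233, 236, 233, 162, 61, 52, 57, 57, 58, 58]
40 [41, 40, 43, 40, 40, 41, 37, 47, 124, 156, 243, 239, 236, 235, 235, 235, 236, 235, 235, 235] [101, 248, 240, 235, 235, 235, 236, 237, 240, 215, 80, 58, 63, 65, 67, 66, 64]
80 [41, 42, 40, 40, 42, 39, 38, 36, 62, 117, 160, 179, 207, 240, 239, 237, 238, 238, 238, 238] [202, 242, 239, 238, 237, 237, 238, 242, 243, 105, 60, 67, 70, 70, 69, 69, 68]
110 [41, 38, 37, 40, 40, 36, 38, 37, 40, 99, 152, 174, 187, 221, 240, 240, 238, 239, 238, 238] [239, 238, 239, 238, 239, 239, 240, 245, 220, 108, 62, 67, 68, 68, 69, 69, 69]
125 [39, 36, 37, 37, 36, 37, 36, 37, 35, 54, 122, 173, 187, 187, 188, 185, 184, 185, 186, 186] [239, 239, 239, 238, 238, 239, 242, 247, 157, 75, 62, 66, 68, 70, 68, 70, 70]
255 [187, 186, 187, 187, 187, 187, 188, 190, 163, 105, 46, 34, 35, 37, 37, 36, 36, 35, 37, 37, 34, 36, 37, 36, 34, 34, 35, 35, 37, 33, 36, 36, 36, 54, 60]
295 [239, 239, 239, 239, 239, 239, 239, 242, 240, 152, 71, 63, 65, 66, 65, 67, 67, 65, 65, 66, 67, 67, 65, 66, 65, 67, 66, 67, 66, 42, 35, 35, 44, 71, 88]
[[0.5415 0.1226 0.016 ]
 [0.5323 0.1617 0.016 ]
 [0.4753 0.1478 0.016 ]
 [0.484  0.1105 0.016 ]] yaw r 13.679111305959655 l 11.831468072152797 0.040148405340257036
[[0.5421 0.1249 0.1092]
 [0.5331 0.1629 0.1092]] 0.039011375689869364
grey end [0.53689483 0.14211453] TCP rel 0.05125308822105954 0.0003428315992655976 blue near end rel TCP -0.050156331624677176 0.0012524535533918598
tray lips [[0.4826 0.0616 0.012 ]
 [0.455  0.1805 0.012 ]
 [0.6474 0.1015 0.012 ]
 [0.6188 0.2226 0.012 ]] mid v [np.float64(-0.004846020711098749), np.float64(-0.0027167678428088164)]
```

```bash
python3 -m inch '[-0.019,0.08,0,1.8,-1.2,-20,1, -0.038,0.161,0,1.8,-1.2,-40,1, -0.038,0.161,0,1.8,-1.2,-60,1, -0.038,0.161,0,1.8,-1.2,-72,1, -0.038,0.161,0,1.8,-1.2,-75,1, -0.038,0.161,0,1.8,-1.2,-75,1]'
python3 - <<'E'
from w import *
o,R=state(); d=r.camera("wrist"); cv2.imwrite("pics/w5.png",d["img"][:,:,::-1])
print("pitch",np.degrees(np.arccos(-R[2,2])))
d=r.camera("scene"); cv2.imwrite("pics/s5.png",cv2.resize(d["img"][240:420,280:480],None,fx=4,fy=3.3)[:,:,::-1])
E
```

```text
time_s: 8.02
eef_pos: [0.5886, 0.1532, 0.1978]
tool_rot: [0.345, -2.956, 0.029]
wrist_force: [0.7, -1.3, -0.3]
opening: 0.0381
t 8.03 p [0.5886 0.1532 0.1978] x-yaw -166.7 zaxis [-0.161 -0.038 -0.986] open 0.0381 F [ 0.7 -1.3 -0.3]
pitch 9.548418464880337
```

View pics/w5.png

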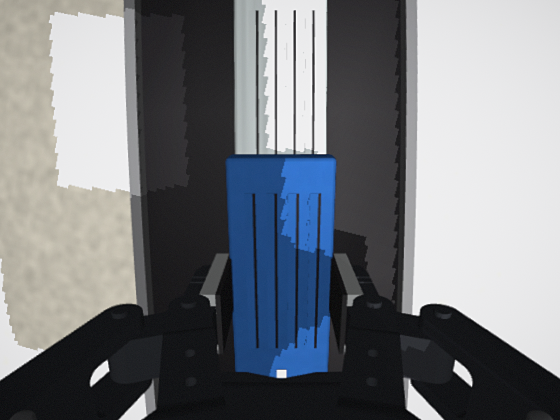

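View pics/s5.png

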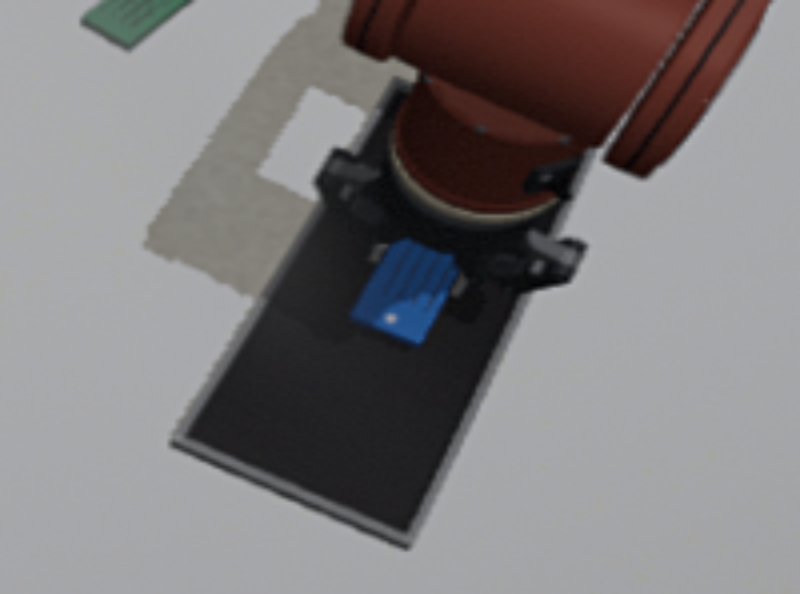

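```bash
python3 -m inch '[0,0,0,0,0,-6,1, 0,0,0,0,0,-9,1, 0,0,0,0,0,-10,1, 0,0,0,0,0,-11,1, 0,0,0,0,0,-11,1]'
python3 - <<'E'
from w import *
o,R=state()
E
python3 -m inch '[0,0,0,0,0,-1,1, 0,0,0,0,0,-1.5,1, 0,0,0,0,0,-1.5,1]'
```

```text
time_s: 8.75
eef_pos: [0.5889, 0.1532, 0.1873]
tool_rot: [0.345, -2.957, 0.029]
wrist_force: [0.6, -0.0, -0.2]
opening: 0.0382
t 8.75 p [0.5889 0.1532 0.1873] x-yaw -166.7 zaxis [-0.161 -0.038 -0.986] open 0.0382 F [ 0.6 -0.  -0.2]
time_s: 9.12
eef_pos: [0.5889, 0.1532, 0.1858]
tool_rot: [0.345, -2.957, 0.029]
wrist_force: [-0.6, 0.5, -0.6]
opening: 0.0383
```

```bash
python3 -m inch '[0,0,0,0,0,-0.8,1, 0,0,0,0,0,-0.8,1]'
python3 -m inch '[0,0,0,0,0,-0.8,1, 0,0,0,0,0,-0.8,1]'
python3 -m inch '[0,0,0,0,0,-0.8,1, 0,0,0,0,0,-0.8,1]'
```

```text
time_s: 9.38
eef_pos: [0.5888, 0.1533, 0.1849]
tool_rot: [0.345, -2.956, 0.029]
wrist_force: [0.2, -0.4, -1.2]
opening: 0.0379
time_s: 9.62
eef_pos: [0.5889, 0.1533, 0.1844]
tool_rot: [0.345, -2.956, 0.029]
wrist_force: [-1.9, -0.5, 1.4]
opening: 0.0381
time_s: 9.88
eef_pos: [0.5889, 0.1533, 0.1843]
tool_rot: [0.345, -2.956, 0.029]
wrist_force: [-2.8, -0.4, 6.5]
opening: 0.0383
```

```bash
python3 -m inch '[0,0,0,0,0,0.3,1, 0,0,0,0,0,0.3,0.4, 0,0,0,0,0,0.3,0.3, 0,0,0,0,0,0.3,0.3]'
python3 - <<'E'
from w import *
o,R=state(); d=r.camera("wrist"); cv2.imwrite("pics/w6.png",d["img"][:,:,::-1])
E
```

```text
time_s: 10.38
eef_pos: [0.5889, 0.1532, 0.1845]
tool_rot: [0.345, -2.956, 0.029]
wrist_force: [0.4, 0.4, -0.7]
opening: 0.0595
t 10.38 p [0.5889 0.1532 0.1845] x-yaw -166.7 zaxis [-0.161 -0.038 -0.986] open 0.0595 F [ 0.4  0.4 -0.7]
```

View pics/w6.png

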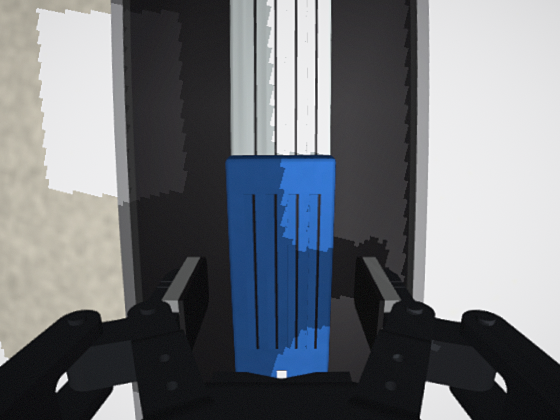

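```bash
python3 -m inch '[0,0,0,3,0.8,20,0.3, 0,0,0,10,2,60,0.3, 0,0,0,16,4,100,0.3, 0,0,0,16,4,130,0.3, 0.038,-0.161,0,16,4,130,0.3, 0.038,-0.161,0,16,4,130,0.3]'
python3 - <<'E'
from w import *
o,R=state(); d=r.camera("wrist"); cv2.imwrite("pics/w7.png",d["img"][:,:,::-1]); print(o["joint_pos"].round(2))
E
```

```text
time_s: 11.18
eef_pos: [0.6046, 0.1573, 0.3168]
tool_rot: [-0.364, 3.119, -0.0]
wrist_force: [0.1, 0.5, 0.7]
opening: 0.0595
t 11.18 p [0.6046 0.1573 0.3168] x-yaw -166.69 zaxis [ 0.001 -0.    -1.   ] open 0.0595 F [0.1 0.5 0.7]
[ 0.13  0.29  1.61 -0.    1.24 -1.67]
```

View pics/w7.png

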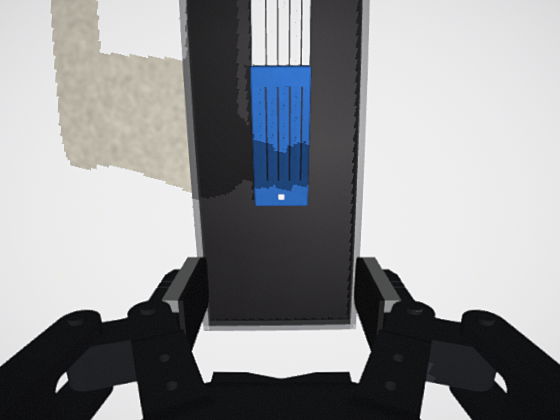

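```bash
python3 - <<'E'
from w import *
d=r.camera("wrist")
N=unproj(d,[[251,66.5],[310.5,66.5]],.0318);F=unproj(d,[[256,205.5],[307.5,205.5]],.0158)
print(N.round(4),F.round(4)); n=N.mean(0);f=F.mean(0)
print("yaw",np.degrees(np.arctan2(*(n-f)[1::-1]))+180,np.linalg.norm(n-f),"wid",np.linalg.norm(N[0]-N[1]),np.linalg.norm(F[0]-F[1]))
u=np.array([.9732,.23]);v=np.array([-.23,.9732]);E=np.array([.5369,.1421])
for q in(n,f):print((q[:2]-E)@u,(q[:2]-E)@v)
g=unproj(d,[[253.5,5],[312,5],[252.5,60],[310.5,60]],.016); print(((g[0]+g[1])[:2]/2-E)@v,((g[2]+g[3])[:2]/2-E)@v, np.linalg.norm(g[0]-g[1]))
t=r.camera("top")
m=mask(t["img"],"grey",(.475,.128),t,rad=.045)
cv2.imwrite("pics/t7.png",cv2.resize(t["img"][110:270,90:220],None,fx=4,fy=4)[:,:,::-1])
E
```

```text
[[0.5186 0.118  0.0318]
 [0.5097 0.1555 0.0318]] [[0.6134 0.1411 0.0158]
 [0.6046 0.1788 0.0158]]
yaw 13.714758538136039 0.0989442868410608 wid 0.03853400984411647 0.03865601644204846
-0.023366051621214114 6.87120392515412e-05
0.07427430285638828 0.0007807342451500898
0.0014227843204130174 0.0005852307606665573 0.03911685505634967
```

View pics/t7.png

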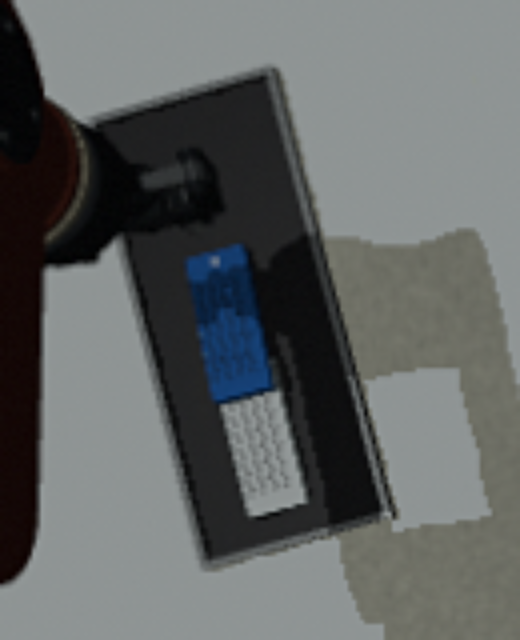

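```bash
python3 -m inch '[0,0,-0.18,-5,-31,0,0.2, 0,0,-0.36,-10,-62,0,0.2, 0,0,-0.54,-15,-93,0,0.2, 0,0,-0.72,-20,-124,0,0.2, 0,0,-0.9,-25,-155,0,0.2, 0,0,-1.08,-30,-186,0,0.2, 0,0,-1.26,-35,-217,0,0.2, 0,0,-1.44,-40,-248,0,0.2]'
python3 -m inch '[0,0,-0.18,-5,-31,0,0.2, 0,0,-0.36,-10,-62,0,0.2, 0,0,-0.54,-15,-93,0,0.2, 0,0,-0.72,-20,-124,0,0.2, 0,0,-0.9,-25,-155,0,0.2, 0,0,-1.08,-30,-186,0,0.2, 0,0,-1.26,-35,-217,0,0.2, 0,0,-1.44,-40,-248,0,0.2]'
python3 - <<'E'
from w import *
o,R=state(); print(o["joint_pos"].round(2))
E
```

```text
time_s: 12.32
eef_pos: [0.5645, -0.0918, 0.3142]
tool_rot: [-1.788, -2.575, -0.002]
wrist_force: [1.0, 0.7, -0.4]
opening: 0.0681
time_s: 13.32
eef_pos: [0.5243, -0.3409, 0.3134]
tool_rot: [-3.044, -0.748, -0.004]
wrist_force: [-0.5, 0.2, 0.6]
opening: 0.0681
t 13.32 p [ 0.5243 -0.3409  0.3134] x-yaw 27.61 zaxis [ 0.001  0.008 -1.   ] open 0.0681 F [-0.5  0.2  0.6]
[-0.7   0.3   1.61  0.01  1.24  0.38]
```

```bash
python3 -m inch '[0,0,0,0,0,-8,0.2, 0,0,0,0,0,-8,0.2]'
python3 - <<'E'
from w import *
o,R=state(); d=r.camera("wrist"); cv2.imwrite("pics/w8.png",d["img"][:,:,::-1])
m=mask(d["img"],"orange",(.524,-.34),d,rad=.07); x,f=fit(d,m,0,[.524,-.34,.48]); print(x,np.degrees(x[2]),f)
E
```

```text
time_s: 13.58
eef_pos: [0.5239, -0.3403, 0.3035]
tool_rot: [-3.04, -0.749, -0.001]
wrist_force: [-0.4, 0.4, -0.9]
opening: 0.0683
t 13.57 p [ 0.5239 -0.3403  0.3035] x-yaw 27.7 zaxis [-0.002  0.011 -1.   ] open 0.0683 F [-0.4  0.4 -0.9]
[ 0.5248001  -0.33970521  0.47677814] 27.31737502288209 0.011979513801634312
```

View pics/w8.png

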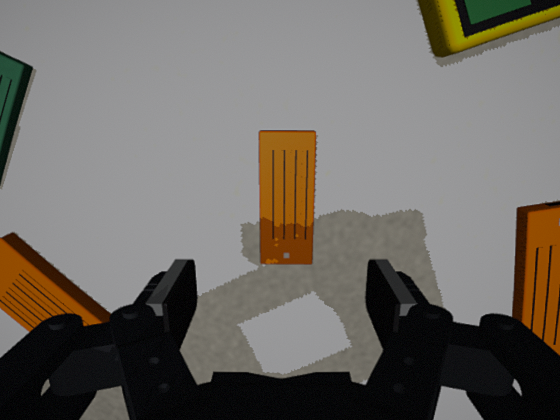

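```bash
python3 -m inch '[-0.011,-0.002,-0.005,1,0.6,-45,0.2, -0.011,-0.002,-0.005,1,0.6,-90,0.2, -0.011,-0.002,-0.005,1,0.6,-118,0.2, -0.011,-0.002,-0.005,1,0.6,-131,0.2, -0.011,-0.002,-0.005,1,0.6,-131,0.2, -0.011,-0.002,-0.005,1,0.6,-131,1, -0.011,-0.002,-0.005,1,0.6,-131,1, -0.011,-0.002,-0.005,1,0.6,-131,1]'
python3 -m inch '[0,0,0,0,0,0,1, 0,0,0,0,0,0,1]'
python3 - <<'E'
from w import *
o,R=state(); d=r.camera("wrist"); cv2.imwrite("pics/w9.png",d["img"][:,:,::-1])
E
```

```text
time_s: 14.62
eef_pos: [0.5261, -0.3401, 0.1754]
tool_rot: [3.048, 0.744, 0.004]
wrist_force: [-0.1, 0.4, 6.1]
opening: 0.0386
time_s: 14.88
eef_pos: [0.5261, -0.3402, 0.1756]
tool_rot: [3.048, 0.744, 0.004]
wrist_force: [0.2, 0.7, -0.5]
opening: 0.038
t 14.88 p [ 0.5261 -0.3402  0.1756] x-yaw 27.44 zaxis [ 0.004 -0.004 -1.   ] open 0.038 F [ 0.2  0.7 -0.5]
```

View pics/w9.png

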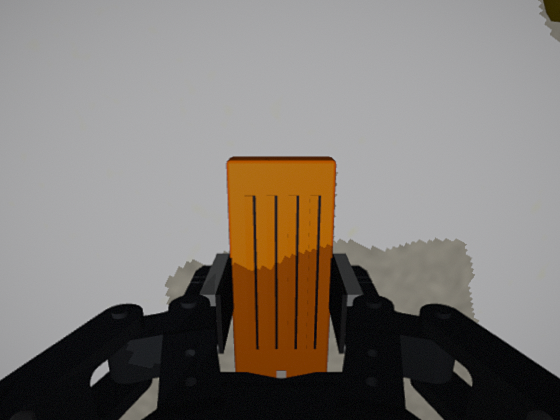

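```bash
python3 -m inch '[0,0,0,0,0,25,1, 0,0,0,0,0,65,1, 0,0,0.18,8,30,100,1, 0,0,0.36,16,60,110,1, 0,0,0.54,24,90,110,1, 0,0,0.72,32,120,110,1, 0,0,0.9,40,150,110,1, 0,0,1.08,48,180,110,1]'
python3 -m inch '[0,0,0.18,9,33,0,1, 0,0,0.36,18,66,0,1, 0,0,0.54,27,99,0,1, 0,0,0.72,36,132,0,1, 0,0,0.9,45,165,0,1, 0,0,1.08,54,198,0,1, 0,0,1.26,63,231,0,1, 0,0,1.44,72,264,0,1]'
python3 - <<'E'
from w import *
o,R=state(); print(o["joint_pos"].round(2))
print(((.6615,.1703)-o["eef_pos"][:2])*1000)
E
```

```text
time_s: 15.92
eef_pos: [0.574, -0.159, 0.285]
tool_rot: [2.227, 2.214, 0.006]
wrist_force: [-0.5, -0.2, -1.0]
opening: 0.038
time_s: 16.92
eef_pos: [0.6459, 0.106, 0.2845]
tool_rot: [-0.205, -3.132, -0.006]
wrist_force: [0.3, 0.5, -0.4]
opening: 0.0381
t 16.93 p [0.6459 0.106  0.2845] x-yaw 172.5 zaxis [-0.002  0.004 -1.   ] open 0.0381 F [ 0.3  0.5 -0.4]
[ 0.04  0.39  1.55  0.    1.2  -1.4 ]
[15.56267155 64.27218321]
```

```bash
python3 -m inch '[0,0,0.18,8,30,0,1, 0,0,0.363,15.6,64,-8,1, 0,0,0.363,15.6,64,-10,1, 0,0,0.363,15.6,64,-10,1]'
python3 - <<'E'
from w import *
o,R=state(); d=r.camera("wrist"); cv2.imwrite("pics/w10.png",d["img"][:,:,::-1])
E
```

```text
time_s: 17.42
eef_pos: [0.6611, 0.1697, 0.2736]
tool_rot: [0.361, -3.116, -0.004]
wrist_force: [0.1, -0.0, -0.8]
opening: 0.0382
t 17.43 p [0.6611 0.1697 0.2736] x-yaw -166.78 zaxis [-0.005  0.002 -1.   ] open 0.0382 F [ 0.1 -0.  -0.8]
```

View pics/w10.png

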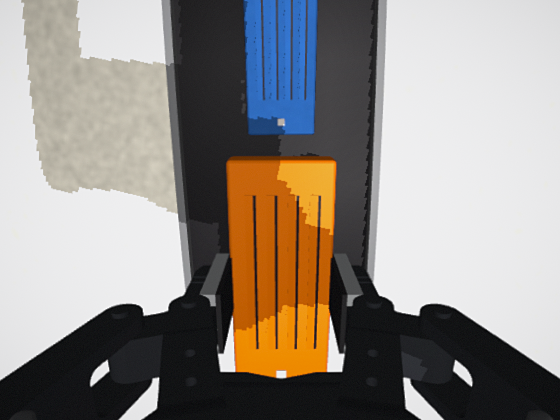

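```bash
python3 - <<'E'
from w import *
o,R=state(); d=r.camera("wrist"); i=d["img"]
h=cv2.cvtColor(i,cv2.COLOR_RGB2HSV); b=(h[...,0]>95)&(h[...,0]<125)&(h[...,1]>110)
for y in (3,40,80,110,128): x=np.nonzero(b[y,200:360])[0]+200; print(y,x.min(),x.max()+1,(x.min()+x.max()+1)/2)
for x in (255,280,305): print(x,np.nonzero(b[:150,x])[0].max()+1)
E=np.array([.5369,.1421]);u=np.array([.9732,.23]);v=np.array([-.23,.9732])
P=unproj(d,[[247.5,134],[315,134]],.0158); e=P.mean(0)[:2]; p=o["eef_pos"][:2]
print(P.round(4),np.linalg.norm(P[0]-P[1]),"end rel E",(e-E)@u,(e-E)@v)
O=unproj(d,[[227.5,158],[336,158]],o["eef_pos"][2]-.1636); print("orange end rel TCP",((O.mean(0)[:2]-p)@u,(O.mean(0)[:2]-p)@v),np.linalg.norm(O[0]-O[1]))
print("TCP rel blue end",(p-e)@u,(p-e)@v)
E
```

```text
t 17.48 p [0.6613 0.1692 0.274 ] x-yaw -166.81 zaxis [-0.005  0.002 -1.   ] open 0.0383 F [-0.2 -0.9 -1.5]
3 244 318 281.0
40 246 318 282.0
80 247 316 281.5
110 248 316 282.0
128 248 315 281.5
255 135
280 134
305 134
[[0.6153 0.1397 0.0158]
 [0.6061 0.1794 0.0158]] 0.040804453148718896 end rel E 0.07583376335635805 -1.6210843418748225e-05
orange end rel TCP (np.float64(-0.049953400887655104), np.float64(0.0019409395075678923)) 0.03902800585394671
TCP rel blue end 0.05148172334776342 -0.0022034742750800486
```

```bash
python3 -m inch '[-0.02,0.08,0,1.2,0.3,-20,1, -0.04,0.155,0,1.2,0.3,-40,1, -0.04,0.155,0,1.2,0.3,-60,1, -0.04,0.155,0,1.2,0.3,-72,1, -0.04,0.155,0,1.2,0.3,-76,1, -0.04,0.155,0,1.2,0.3,-76,1]'
python3 - <<'E'
from w import *
o,R=state(); d=r.camera("wrist"); cv2.imwrite("pics/w11.png",d["img"][:,:,::-1])
print("pitch",np.degrees(np.arccos(-R[2,2])), (o["eef_pos"][:2]-[.6107,.1596])@np.array([[.9732,-.23],[.23,.9732]]))
E
```

```text
time_s: 18.27
eef_pos: [0.6627, 0.1692, 0.1986]
tool_rot: [0.341, -2.96, 0.028]
wrist_force: [-0.2, -0.4, -0.3]
opening: 0.0382
t 18.27 p [0.6627 0.1692 0.1986] x-yaw -166.85 zaxis [-0.158 -0.037 -0.987] open 0.0382 F [-0.2 -0.4 -0.3]
pitch 9.320645071764222 [ 0.05281941 -0.00257241]
```

View pics/w11.png

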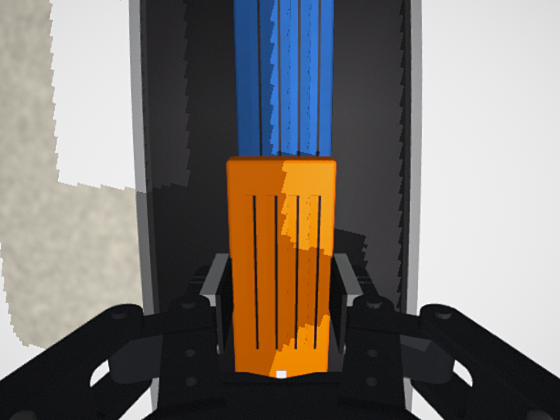

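```bash
python3 -m inch '[0,0,0,-0.2,0.9,-5,1, 0,0,0,-0.2,0.9,-9,1, 0,0,0,-0.2,0.9,-11,1, 0,0,0,-0.2,0.9,-11.8,1, 0,0,0,-0.2,0.9,-11.8,1]'
python3 -m inch '[0,0,0,0,0,-0.8,1, 0,0,0,0,0,-0.8,1]'
python3 -m inch '[0,0,0,0,0,-0.6,1, 0,0,0,0,0,-0.6,1]'
```

```text
time_s: 18.95
eef_pos: [0.6627, 0.1702, 0.1873]
tool_rot: [0.341, -2.961, 0.028]
wrist_force: [1.0, -0.2, -1.4]
opening: 0.0378
time_s: 19.2
eef_pos: [0.6627, 0.1702, 0.1865]
tool_rot: [0.341, -2.961, 0.028]
wrist_force: [0.3, -1.1, -1.3]
opening: 0.038
time_s: 19.45
eef_pos: [0.6627, 0.1702, 0.1858]
tool_rot: [0.341, -2.961, 0.028]
wrist_force: [0.5, 0.3, -0.5]
opening: 0.038
```

```bash
python3 -m inch '[0,0,0,0,0,-0.7,1, 0,0,0,0,0,-0.7,1]'
python3 -m inch '[0,0,0,0,0,-0.7,1, 0,0,0,0,0,-0.7,1]'
```

```text
time_s: 19.7
eef_pos: [0.6627, 0.1702, 0.1852]
tool_rot: [0.341, -2.961, 0.028]
wrist_force: [-0.7, 0.6, -0.3]
opening: 0.0376
time_s: 19.95
eef_pos: [0.6628, 0.1702, 0.1851]
tool_rot: [0.341, -2.961, 0.028]
wrist_force: [-1.8, -0.6, 4.6]
opening: 0.0383
```

Contact is at the height I expected, so I look once and then release.

```bash
python3 -m inch '[0,0,0,0,0,0.2,1, 0,0,0,0,0,0.2,0.4, 0,0,0,0,0,0.2,0.3, 0,0,0,0,0,0.2,0.3]'
python3 -m inch '[0,0,0,3,0.8,20,0.3, 0,0,0,10,2,60,0.3, 0,0,0,16,4,100,0.3, 0,0,0,16,4,130,0.3, 0.038,-0.161,0,16,4,130,0.3, 0.038,-0.161,0,16,4,130,0.3]'
python3 - <<'E'
from w import *
o,R=state(); d=r.camera("wrist"); cv2.imwrite("pics/w12.png",d["img"][:,:,::-1])
E
```

```text
time_s: 20.45
eef_pos: [0.6628, 0.1702, 0.1851]
tool_rot: [0.341, -2.961, 0.028]
wrist_force: [-0.3, 0.4, -0.2]
opening: 0.0599
time_s: 21.2
eef_pos: [0.6785, 0.1742, 0.3176]
tool_rot: [-0.359, 3.116, 0.0]
wrist_force: [-0.3, -0.1, -0.7]
opening: 0.0598
t 21.2 p [0.6785 0.1742 0.3176] x-yaw -166.84 zaxis [ 0.005  0.001 -1.   ] open 0.0598 F [-0.3 -0.1 -0.7]
```

View pics/w12.png

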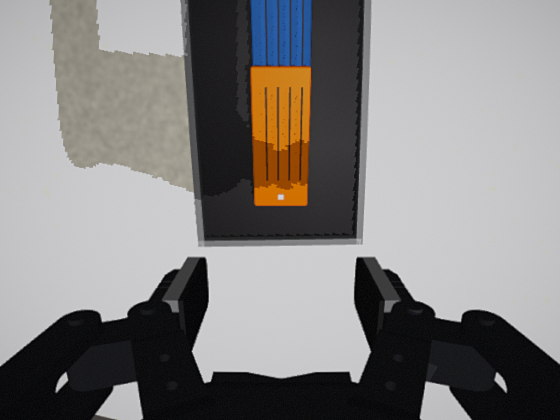

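The orange drive lies in line on the blue, with its near end at y≈67 and its far end at y≈206. I back the arm away and check the whole row with the fixed cameras.

```bash
python3 -m inch '[0,0,0,0,-40,10,0.3, 0,0,0,-10,-90,20,0.3, 0,0,0,-20,-145,30,0.3, 0,0,0,-30,-200,40,0.3, 0,0,0,-40,-255,40,0.3, 0,0,0,-50,-305,40,0.3, 0,0,0,-50,-305,40,0.3, 0,0,0,-50,-305,40,0.3]'
python3 - <<'E'
from w import *
state(); D={c:r.camera(c) for c in("top","scene")}
d=D["top"]; i=d["img"]
u=np.array([.9732,.23]);v=np.array([-.23,.9732])
for k,near,rad in[("grey",(.475,.128),.045),("blue",(.58,.15),.09),("orange",(.64,.17),.09)]:
    m=mask(i,k,near,d,rad=rad); rect=cv2.minAreaRect(np.argwhere(m)[:,::-1].astype(np.float32)); bp=cv2.boxPoints(rect)
    P=unproj(d,bp,.02)[:,:2]-[.4882,.1306]; print(k,"along",np.sort((P@u*1000).round(1)),"lat",np.sort((P@v*1000).round(1)),rect[2])
m=mask(i,"green",(.475,-.112),d,rad=.06); print("green",fit(d,m,0,[.475,-.112,.03]))
m=mask(i,"grey",(.475,.128),d,rad=.045)
cv2.imwrite("pics/t13.png",cv2.resize(i[110:270,90:270],None,fx=4,fy=3.7,interpolation=cv2.INTER_CUBIC)[:,:,::-1])
s=D["scene"]["img"]; cv2.imwrite("pics/s13.png",cv2.resize(s[240:420,280:480],None,fx=4,fy=3.3,interpolation=cv2.INTER_CUBIC)[:,:,::-1])
E
```

```text
time_s: 22.25
eef_pos: [0.6284, -0.1308, 0.3563]
tool_rot: [0.359, -3.12, -0.002]
wrist_force: [0.0, 0.4, -0.3]
opening: 0.0594
t 22.25 p [ 0.6284 -0.1308  0.3563] x-yaw -166.89 zaxis [-0.001  0.001 -1.   ] open 0.0594 F [ 0.   0.4 -0.3]
grey along [708.9 708.9 708.9 708.9] lat [284.1 284.1 284.1 284.1] 0.0
blue along [ 62.4  73.6 102.1 113.4] lat [-6.1 10.4 20.4 36.9] 19.440034866333008
orange along [101.7 105.5 200.8 204.8] lat [-23.9 -17.5  18.5  24.5] 79.87532806396484
green (array([ 0.47441901, -0.11262073,  0.01520475]), np.float64(0.08099138736724854))
```

View pics/t13.png

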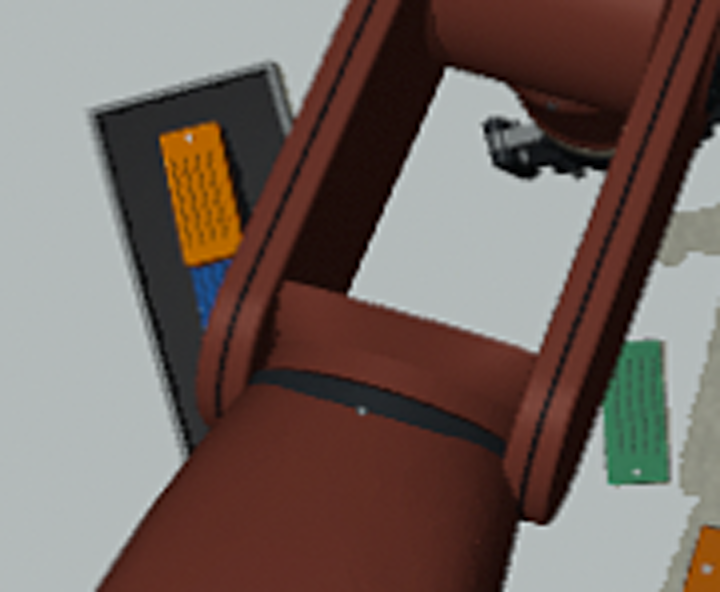

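View pics/s13.png

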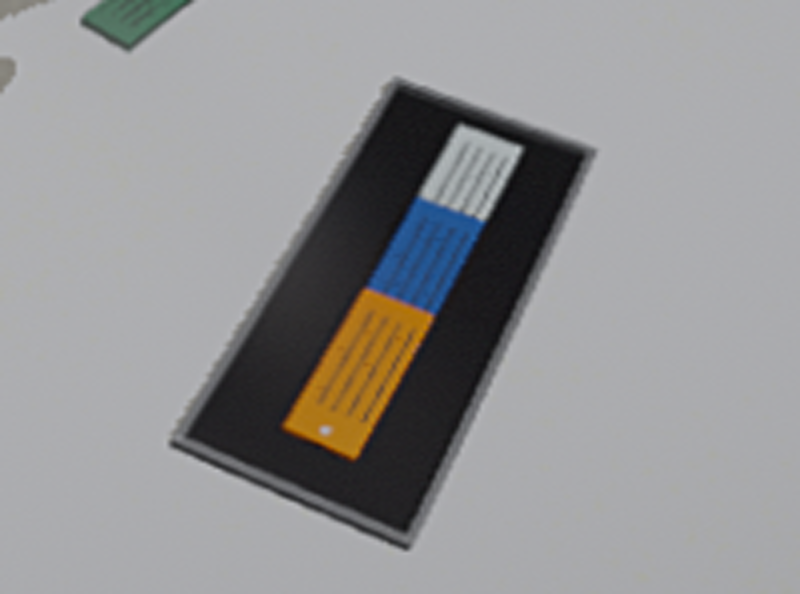

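```bash
python3 - <<'E'
from w import *
d=r.camera("scene"); a=cv2.imread("pics/scene0.png")[:,:,::-1]; b=d["img"]
g=lambda im: cv2.cvtColor(np.ascontiguousarray(im),cv2.COLOR_RGB2GRAY)[272:300,375:418].astype(np.float32)
A=(g(a)>75).astype(np.float32);B=(g(b)>75).astype(np.float32)
print("grey near half shift px",cv2.phaseCorrelate(A[:22],B[:22]),"changed px",int((A[:22]!=B[:22]).sum()))
u=np.array([.9732,.23]);v=np.array([-.23,.9732])
# predicted corners: row points of edges, compare with picture
E=np.array([.5369,.1421])
def pt(al,la,z): q=E+al*u+la*v; return [q[0],q[1],z]
for n,al,z in[("blue near",-.0228,.0318),("orange near",.0531,.0318),("orange far",.1519,.0158)]:
    q=proj(d,[pt(al,-.02,z),pt(al,.02,z)]); print(n,q.round(1).tolist(),"crop",((q-[280,240])*[4,3.3]).round(0).tolist())
E
```

```text
grey near half shift px ((0.559808368333897, 0.06469034204313395), 0.9899189494274281) changed px 8
blue near [[384.0, 299.1], [400.9, 307.1]] crop [[416.0, 195.0], [484.0, 221.0]]
orange near [[370.9, 326.4], [388.5, 335.2]] crop [[364.0, 285.0], [434.0, 314.0]]
orange far [[350.4, 369.0], [368.7, 378.8]] crop [[282.0, 426.0], [355.0, 458.0]]
```

```bash
python3 - <<'E'
from w import *
d=r.camera("scene"); a=cv2.imread("pics/scene0.png")[:,:,::-1]; b=d["img"]
g=lambda im: cv2.cvtColor(np.ascontiguousarray(im),cv2.COLOR_RGB2GRAY).astype(int)
A,B=g(a),g(b)
for y in(276,280,284,288,292,296): print(y,A[y,380:415].tolist(),'\n   ',B[y,380:415].tolist())
E
```

```text
276 [23, 17, 22, 21, 20, 21, 19, 17, 20, 20, 19, 17, 16, 18, 21, 22, 14, 15, 19, 24, 32, 34, 41, 52, 58, 75, 87, 94, 109, 129, 146, 158, 163, 164, 164] 
    [25, 25, 23, 23, 22, 21, 24, 23, 22, 23, 24, 23, 21, 20, 22, 24, 19, 16, 22, 30, 36, 40, 45, 55, 66, 83, 95, 104, 117, 141, 158, 171, 176, 177, 176]
280 [21, 21, 21, 18, 18, 23, 20, 22, 21, 20, 18, 15, 33, 107, 162, 163, 165, 165, 164, 156, 132, 105, 66, 34, 20, 13, 15, 17, 24, 29, 35, 37, 44, 49, 65] 
    [24, 25, 24, 26, 25, 24, 23, 23, 24, 24, 22, 15, 38, 117, 174, 176, 177, 177, 176, 168, 144, 115, 73, 39, 23, 16, 18, 20, 26, 29, 38, 43, 50, 56, 73]
284 [20, 19, 19, 20, 20, 17, 22, 19, 19, 14, 23, 88, 147, 162, 160, 143, 128, 150, 158, 148, 149, 160, 160, 160, 160, 161, 163, 156, 144, 143, 83, 27, 18, 15, 16] 
    [25, 26, 25, 24, 25, 24, 23, 26, 23, 16, 30, 97, 159, 175, 173, 155, 139, 163, 171, 160, 161, 172, 171, 171, 172, 174, 176, 169, 157, 155, 92, 34, 20, 21, 22]
288 [23, 23, 20, 19, 18, 25, 22, 17, 21, 83, 144, 162, 160, 150, 122, 131, 159, 151, 124, 141, 161, 148, 125, 147, 159, 143, 132, 158, 166, 84, 22, 16, 19, 21, 20] 
    [27, 24, 24, 25, 25, 23, 23, 15, 27, 90, 156, 174, 172, 161, 133, 143, 171, 163, 135, 153, 173, 160, 137, 160, 172, 156, 145, 170, 179, 94, 26, 16, 18, 22, 25]
292 [24, 19, 22, 20, 21, 19, 22, 80, 143, 162, 160, 153, 132, 136, 157, 150, 130, 143, 160, 147, 118, 142, 151, 151, 103, 151, 166, 110, 37, 13, 18, 21, 20, 21, 20] 
    [24, 25, 24, 25, 24, 21, 25, 86, 155, 174, 172, 165, 144, 148, 170, 162, 141, 153, 173, 159, 128, 154, 164, 163, 113, 162, 180, 119, 42, 19, 20, 25, 24, 23, 26]
296 [25, 21, 22, 18, 21, 75, 139, 162, 160, 152, 126, 128, 158, 157, 128, 131, 161, 159, 131, 137, 157, 156, 124, 145, 164, 136, 56, 15, 17, 20, 21, 23, 23, 19, 19] 
    [29, 26, 23, 20, 24, 81, 151, 174, 173, 165, 137, 139, 170, 170, 139, 142, 173, 171, 142, 148, 169, 168, 135, 157, 178, 148, 64, 17, 21, 21, 23, 21, 23, 23, 21]
```

The grey drive hasn't moved. The edges fall on identical pixels and only the brightness changed, so I hand the job in.

```bash
python3 - <<'E'
from workcell import r
print(r.job_done(), r.get_obs()["time_s"])
E
```

```text
the job is handed in; nothing more can be done
the job is handed in; nothing more can be done
```

I laid the blue drive on the far end of the grey one, then the small orange one on the blue. Each overlaps by about 25 mm, with its other end on the tray floor. I handed the job in at about 22 s of the 72 s allowed. Each drive was lowered to a light touch (about 5–7 N) before I let go.

**Row position:** in the last scene picture, the blue near end and both orange ends lie within about a pixel of where they should be. The row is straight to about 1 mm, and the arm is clear of it.

**Grey drive:** its edges fall on the same pixels as at the start. An automatic shift check reported half a pixel of movement. When I compared the pixel rows, only the brightness had changed.

**Green drive:** its position fits the first one to about 1 mm. That fit was poorer than the first because the arm partly hid the drive.

**Failed check:** the top-camera check of the whole row did not work, because the arm hid part of the tray. I relied on the scene and wrist pictures instead.

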